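Hang the driver rack on the slotted stand and lock it

TASK

Take the empty metal driver rack from the bench and hang it on the slotted stand: bring its two claws through the two slots in the uprights, then press it straight down until it is fully home and the spring latch snaps out over its lower lip, and let go. The slotted frame has been clamped at an unknown height, so feel for the slots gently: never push the rack with more than about 15 N, into the face or down. Leave the jar, the loupe and the loupe case where they are.

Things in the scene. Friction and masses are not known exactly. Their poses are not given: they have to be found in the camera images.
- stand: Stand, stays put: grey foot plate 75x150x12 mm (x -15 to +60), two posts, and on them a slotted metal frame. Origin on the bench, midway between the uprights, below their front face; x horizontal into the face (away from the rack's side), y left along it, z up. Two uprights 30 mm wide at y -40 and +40, front face x = 0, smooth 3 mm sheet, tops z 144 nominal.
- stand_slots (a point): Point fixed to the stand at (0, 0, 106 mm) in its frame: the NOMINAL height of the slots' lower edges. The frame (uprights, slots, latch, pin) is clamped up to 20 mm above or below nominal and this offset is NOT reported. Each upright has one slot on its centre line, y -40 and +40, 11 mm wide, 22 mm tall upward from here, with 13 mm free depth from the front face.
- stand_home (a point): Point fixed to the stand at (-34, 0, 104 mm) in its frame: where rack_grip is when the rack is home if the frame is at nominal height; the true home is up to 20 mm higher or lower, by the same unreported offset as the slots. The claws pass the slots when rack_grip is 12 to 16 mm above its true home height.
- rack_grip (a point): Centre of the arm of the rack (one rigid bare-metal piece, 0.18 to 0.29 kg, on the bench at z = 0): grip here from above. Site x points to the rear (claws), y left, z up. Arm 12 mm wide in y, 28 tall (z -14 to +14), x -37 to +30, free beside. Front rail 110 mm wide, x -36 to -54, six holes in its top (z +14), its plate down to z -44. Reported at the arm's centre, 44 mm over the rack's lower edge.
- rack_claws (a point): Point on the rack 34 mm behind rack_grip and 2 mm above it, on the back plate's rear face (plate 110x60x4 mm, 44 mm below to 16 above rack_grip), midway between two claws at y -40 and +40: each 6 mm wide, 9.5 mm long; tongue 6 mm tall whose underside is at this height; its last 4.5 mm is a hook reaching 12 mm down, 5 mm behind the plate. Home: tongues rest on the slots' lower edges.
- latch (a joint): Spring latch in the frame's middle, 12 mm wide nose, sloped above, flat below, standing 4 mm out of the front face. Value in m: 0 = out (also before the rack comes), about 0.005 = pushed in by the lip at the foot of the back plate, which meets it about 10 mm above home. Spring 3 to 6 N. At home it snaps out to about 0 through the window over the lip (4.5 mm tall) and locks it down.
- home_pin (a joint): Small sprung pin on the ledge under the middle of the back plate, pressed by the rack's lip over its last 5 mm. Value in m: 0 = free, about 0.005 = rack fully home, about 0.004 once let go with the latch holding. Spring 4 to 6 N: it lifts an unlocked rack again. Going down the last 10 mm takes about 6 to 12 N in all.
- the_hand_press: Fixed obstacle of the room: dark bench press, about 100 x 80 mm on the bench and 250 mm tall with its lever and ball. Keep the gripper and the carried rack clear of it; origin on the bench under it.
- jar: Bystander: open pressed-glass jar, 83 mm across, 45 mm tall, origin at the centre of its underside.
- loupe: Bystander: black eye loupe, 32 mm across, 28 mm tall, origin at the centre of its underside.
- loupe_case: Bystander: oval black case, 44 x 54 x 20 mm, origin at the centre of its underside.

How it is judged:
On the way:
1. The claws are through the slots, the back plate against the uprights (x of rack_grip in the frame of stand between -0.04 and -0.03 m and y of rack_grip in the frame of stand between -0.006 and 0.006 m and z of rack_grip in the frame of stand between 0.08 and 0.146 m), for 0.1 s.
At the end, for the whole second after the job is handed in: The rack hangs locked on the stand and is let go: its back plate against the uprights (within 5 mm) and centred (within 6 mm), upright within 0.08 rad, pressing the home pin down by more than 3 mm, with the latch sprung back out (less than 1.5 mm pushed in), at rest (x of rack_grip in the frame of stand between -0.04 and -0.03 m and y of rack_grip in the frame of stand between -0.006 and 0.006 m and z of rack_grip in the frame of stand between 0.08 and 0.129 m and value of joint home_pin above 0.003 m and value of joint latch below 0.0015 m and angle between rack_grip's own z axis and vertical below 0.08 rad and linear speed of rack below 0.02 m/s); the robot touches nothing.
It fails at once if the rack is pushed against the stand so hard that the sum of their contact forces passes 50 N (a downward push of 18 N on the arm makes about 45 N by leverage at the claws) (contact force between rack and stand above 50 N).
It fails at once if the jar is moved more than 20 mm (distance of jar from where it was at the start of the episode above 0.02 m).
It fails at once if the loupe is moved more than 20 mm (distance of loupe from where it was at the start of the episode above 0.02 m).
It fails at once if the loupe case is moved more than 20 mm (distance of loupe_case from where it was at the start of the episode above 0.02 m).
It also fails if it takes over 58 s, if anything falls off the work surface, if the arm or the gripper's body presses on something with over 40 N, if the wrist force passes 120 N, or if a joint passes its speed limit or range.

ROBOT

A 6-joint arm with a two-finger parallel gripper is mounted at the origin on a cart in front of the work surface, level with it; the furniture and walls round the work are solid. World frame = base frame: x ahead of the robot, y to its left, z up, the work surface at z = 0. Lengths are in m, angles in rad, forces in N, time in s.
With the tool pointing down it reaches from about 0.35 to 0.775 m from the base axis. Payload 5.5 kg.
Tool frame: the origin (TCP) lies at the very end of the fingers, on their centre line; the grasp point (between the pads) lies 19 mm behind it; z points along the fingers, y is the direction in which the jaws open and shut (so a half turn about z gives the same grasp; the last joint's range is limited). The gripper opens to 85 mm and grips with 20 to 120 N. Pads are 22 mm wide; open, the fingers measure 114 mm over their backs; the gripper's body (76 mm by 85 mm) begins 54 mm behind the grasp point. The pads swing forward as they close: fully open they stand 13 mm farther back than shut.
Start: joints at [1.152, 0.313, 0.046, 1.304, 0, 1.431], TCP at [0.158, 0.553, 0.231] pointing down, gripper open.
Joint ranges: [-2.76, 2.76], [-0.86, 1.69], [-1.03, 1.26], [-2.2, 2.34], [-1.47, 1.5], [-3.14, 3.14]. Speed limits (rad/s): [2.57, 2.57, 3.14, 3.14, 3.14, 3.14].

INTERFACE

Orientations are given as a unit quaternion [w, x, y, z].
In Python, from cell import robot gives the robot as it stands.
- The arm moves only by the tool arm_command, never from a script. Its argument "increments" is a list of rows, each a list of 7 numbers: the shift along the tool's x, y, z in mm, then the turn, a rotation vector about the tool's x, y, z in degrees, then the gripper command: -1 is fully open, 1 is shut, values between are in proportion. In form: [[x, y, z, wx, wy, wz, hand], ...]. A call has 1 to 10 rows; each row is the pose to reach, as a shift and turn from the pose measured when the call began, along the tool's axes at that moment; what a row does not reach only later rows make up. A row lasts 1/10 s, in which the tool goes at most 50 mm and 8.59 degrees, less where a joint would pass 70% of its speed; a pose out of reach is approached as far as the arm can. A call with a gripper value outside its range is refused whole. The fingers move at their own pace and stop on an object; the grip force is fixed at half the most. Time passes only in rows, so rows that repeat a pose let the fingers close. It gives the time, the measured TCP pose, the force and the opening at its end, in the units of the state.
- robot.get_state(): the state, without advancing time (a new reading comes with each control period).
- robot.snapshot(name): name is "side" or "top" or "wrist"; returns the picture (384x512x3 uint8, red, green, blue); there is no depth.
- robot.camera_info(name): a dict with "fx", "fy", "cx", "cy" (pixels), "extrinsics" (4x4, takes a point from camera to world coordinates); the wrist camera has in their place "tool_from_camera" (4x4, takes a point from camera to tool coordinates, whose origin is the TCP and whose axes are the flange's). Camera axes: x right, y up, looking along -z (the intrinsics and any distortion apply to the point x, -y, -z); pixel columns grow to the right and rows downward; lengths in m; the calibration is good to about 2 mm. A picture is of the moment at which its call begins: read the wrist's pose just before it. camera_info takes no time and is no camera call.
- robot.close_job(): hands the job in, once; it reports no verdict.
The state is a dict: "t": time; "joint_positions": joint angles; "joint_vel": joint speeds; "joint_torque": joint torques, N m; "position": TCP position; "ee_rot": TCP orientation; "wrist_force": force on the tool from outside, world axes, zero at the start; "ft_torque": the same for the moment, N m; "gripper_width": finger opening in m.
Only numpy, scipy, OpenCV 4.12 (cv2) and the standard library are available. Lean on these libraries where they do the work, as an engineer would, in place of code of your own. Each camera call takes 0.05 s, during which the arm holds its last target.

## Working session

There is one attempt and no reset: what is moved stays moved. The work goes in short steps, Python scripts to look and compute and a tool call to move; the robot and the scene stay as the last step left them, time stands still between calls to the robot, and variables do not carry over. Pictures are saved under pics/ and viewed, and the job is handed in when it is done.

Besides the shell and the picture viewer there is one more tool, called after ">>>" as name(argument=value, ...), one argument or row to a line, values as JSON. arm_command: Moves the arm, as the interface text tells. Its arguments: {"type":"object","properties":{"increments":{"type":"array"}},"required":["increments"]}

```bash
ls; mkdir -p pics; python3 - <<'E'
from cell import robot
import cv2, json
s=robot.get_state(); print(s)
for n in ["side","top","wrist"]:
    im=robot.snapshot(n); cv2.imwrite(f"pics/{n}0.png",im[:,:,::-1]); print(n,{k:(v.tolist() if hasattr(v,'tolist') else v) for k,v in robot.camera_info(n).items()})
E
```

```text
pics
{'t': 0.0, 'joint_positions': array([1.15241164e+00, 3.14024549e-01, 4.49440925e-02, 1.30363142e+00,
       2.50259630e-05, 1.43118669e+00]), 'joint_vel': array([ 0.00066372,  0.00094443,  0.00033781, -0.00122282,  0.00050621,
       -0.00218502]), 'joint_torque': array([ 5.09805795e-04, -4.80618775e+01,  2.98535872e+01,  1.94230280e-02,
       -4.21012219e-04, -2.71516569e-06]), 'position': array([0.15801284, 0.55229994, 0.2303809 ]), 'ee_rot': array([-2.75792072e-04,  1.38936558e-01,  9.90300821e-01, -9.17292605e-04]), 'wrist_force': array([ 0.16057534,  0.40597954, -0.82814495]), 'ft_torque': array([-0.03148159, -0.03287753, -0.00012681]), 'gripper_width': 0.08531316543870374}
side {'fx': 433.53000720743546, 'fy': 433.53000720743546, 'cx': 248.29861793490005, 'cy': 196.7930901939257, 'extrinsics': [[-0.9997764482302093, 0.01529672917618663, -0.014596699650874076, 0.45196344932803195], [-0.020891197246140455, -0.6083085241432808, 0.7934256722165259, 0.9997628899971098], [0.003257520807344061, 0.7935532430348538, 0.6084921026825704, 0.6846012467344648], [0.0, 0.0, 0.0, 1.0]]}
top {'fx': 397.17142594537273, 'fy': 397.17142594537273, 'cx': 253.25695274323456, 'cy': 195.46443826050486, 'extrinsics': [[0.025057227875768372, 0.9896077760900053, -0.14159302536980967, 0.3033671059617771], [-0.9996749690444621, 0.024138412196149813, -0.008203250733850318, 0.22031799886819217], [-0.004700169904957984, 0.14175255397643635, 0.9898909646238934, 1.1279139232924715], [0.0, 0.0, 0.0, 1.0]]}
wrist {'fx': 273.2685529061007, 'fy': 273.2685529061007, 'cx': 255.1867000283271, 'cy': 192.23252319112842, 'tool_from_camera': [[8.506788771616447e-05, 0.9662188007571744, 0.2577231495749299, 0.06577721880184614], [0.9999994115841522, -0.0003609160796460126, 0.0010230204947582842, -0.00023239949123443626], [0.0010814780643739405, 0.2577229109003517, -0.966218262921088, -0.14253113426782782], [0.0, 0.0, 0.0, 1.0]]}
```

View pics/side0.png

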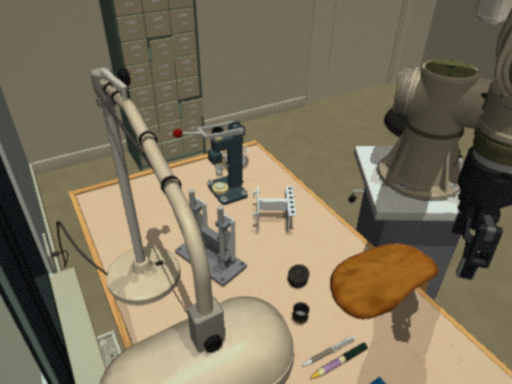

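View pics/top0.png

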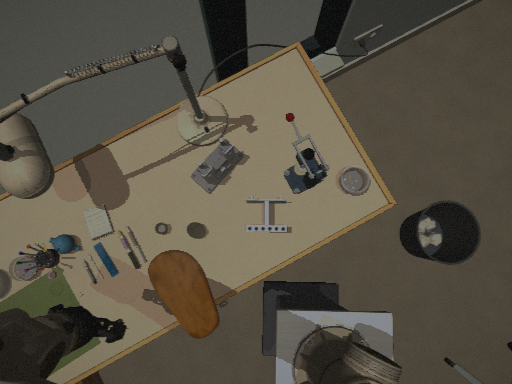

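View pics/wrist0.png

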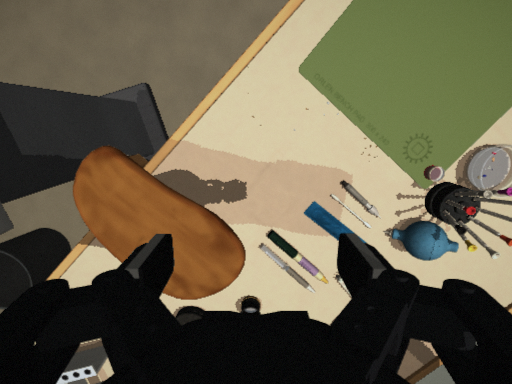

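```bash
cat > h.py <<'E'
import numpy as np, cv2
from cell import robot
from scipy.spatial.transform import Rotation as R
def cam(n,state=None):
    c=robot.camera_info(n)
    if n=="wrist":
        q=state["ee_rot"]; T=np.eye(4); T[:3,:3]=R.from_quat([q[1],q[2],q[3],q[0]]).as_matrix(); T[:3,3]=state["position"]
        E=T@np.array(c["tool_from_camera"])
    else: E=np.array(c["extrinsics"])
    return c["fx"],c["fy"],c["cx"],c["cy"],E
def proj(C,P):
    fx,fy,cx,cy,E=C; p=(np.asarray(P,float)-E[:3,3])@E[:3,:3]
    return np.stack([cx+fx*p[...,0]/-p[...,2], cy-fy*p[...,1]/-p[...,2]],-1)
def unproj(C,uv,z):
    fx,fy,cx,cy,E=C; u,v=uv; d=E[:3,:3]@np.array([(u-cx)/fx,-(v-cy)/fy,-1]); t=(z-E[2,3])/d[2]
    return E[:3,3]+t*d
def crop(src,dst,x0,y0,x1,y1,k):
    im=cv2.imread(src)[y0:y1,x0:x1]; cv2.imwrite(dst,cv2.resize(im,None,fx=k,fy=k,interpolation=cv2.INTER_CUBIC))
E
python3 -c "
from h import *
crop('pics/top0.png','pics/top0c.png',180,120,380,250,4)
crop('pics/side0.png','pics/side0c.png',160,120,320,300,4)
"; python3 -c "
import cv2;im=cv2.imread('pics/side0c.png');print(im.shape)
cv2.imwrite('pics/side0d.png',cv2.resize(im,None,fx=.83,fy=.83))"
```

```text
(720, 640, 3)
```

View pics/top0c.png

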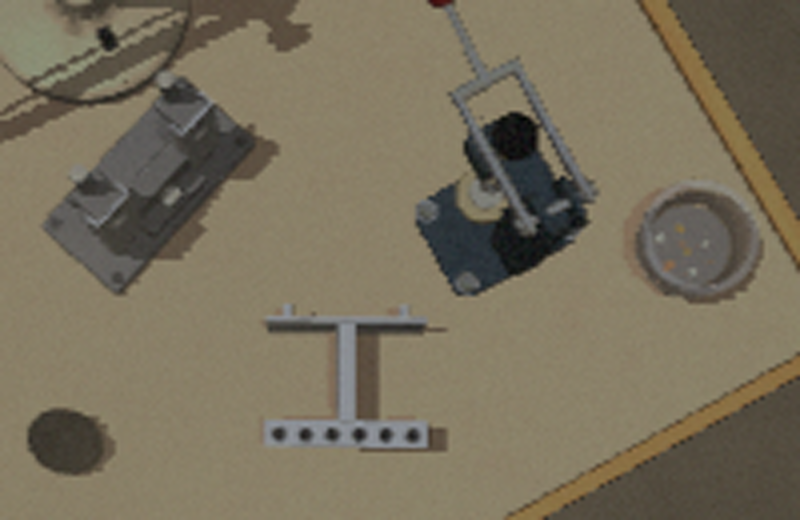

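View pics/side0d.png

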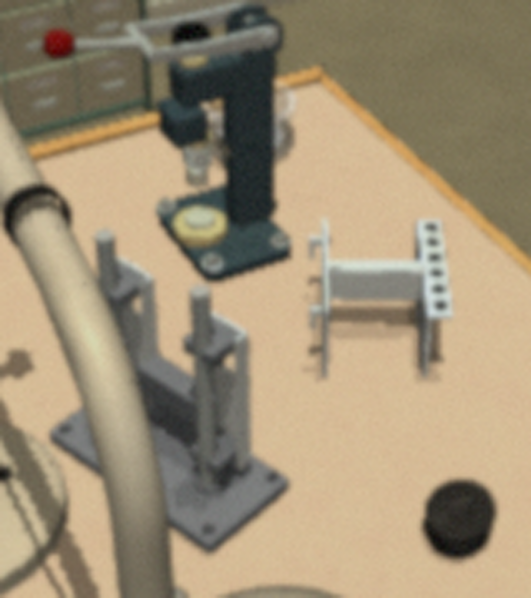

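```bash
python3 - <<'E'
from h import *
C=cam("top"); f=lambda x,y:(180+(x+.5)/4-.5,120+(y+.5)/4-.5)
def show(n,x,y,z): print(n,np.round(unproj(C,f(x,y),z)*1000,1))
for x,y in [(45,225),(120,293),(252,143),(165,85)]: show('foot',x,y,.012)
for x,y in [(280,434),(414,436)]: show('holes',x,y,.058)
for x,y in [(347,323),(346,420)]: show('arm ends',x,y,.058)
for x,y in [(265,319),(426,319)]: show('plate top',x,y,.060)
for x,y in [(288,306),(404,306)]: show('claw',x,y,.052)
for x,y in [(182,85),(86,180)]: show('post',x,y,.15)
for x,y in [(415,230),(470,295),(590,230)]: show('press',x,y,.01)
for x,y in [(440,0),(590,195)]: show('press lever',x,y,.25)
show('jar',698,242,.0)
E
```

```text
foot [515.2 409.4  12. ]
foot [467.4 353.7  12. ]
foot [578.9 263.1  12. ]
foot [620.4 327.3  12. ]
holes [367.5 236.7  58. ]
holes [368.3 146.7  58. ]
arm ends [443.8 193.2  58. ]
arm ends [378.  192.6  58. ]
plate top [444.9 248.9  60. ]
plate top [447.6 139.8  60. ]
claw [455.3 233.7  52. ]
claw [457.3 154.4  52. ]
post [581.4 303.3 150. ]
post [518.4 361.6 150. ]
press [518.4 144.8  10. ]
press [472.3 105.   10. ]
press [521.4  19.7  10. ]
press lever [606.7 148.6 250. ]
press lever [494.6  62.8 250. ]
jar [516.4 -59.8   0. ]
```

```bash
python3 -c "
from h import *
crop('pics/side0.png','pics/s1.png',172,180,252,290,7)
crop('pics/top0.png','pics/t1.png',185,132,250,197,9)
"; python3 -c "
import cv2
im=cv2.imread('pics/s1.png');print(im.shape);im=cv2.resize(im,None,fx=5.4/7,fy=5.4/7);cv2.imwrite('pics/s1.png',im);print(im.shape)"
```

```text
(770, 560, 3)
(594, 432, 3)
```

View pics/s1.png

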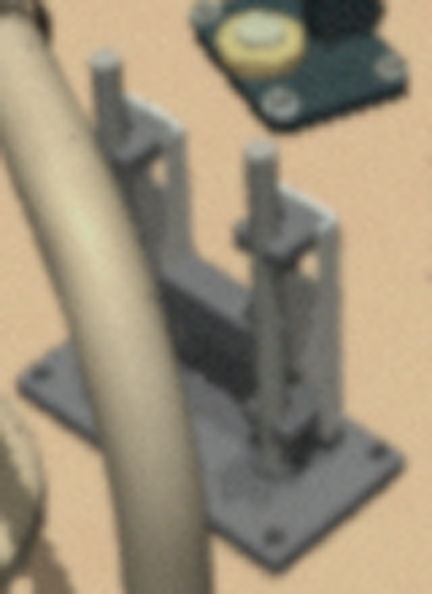

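View pics/t1.png

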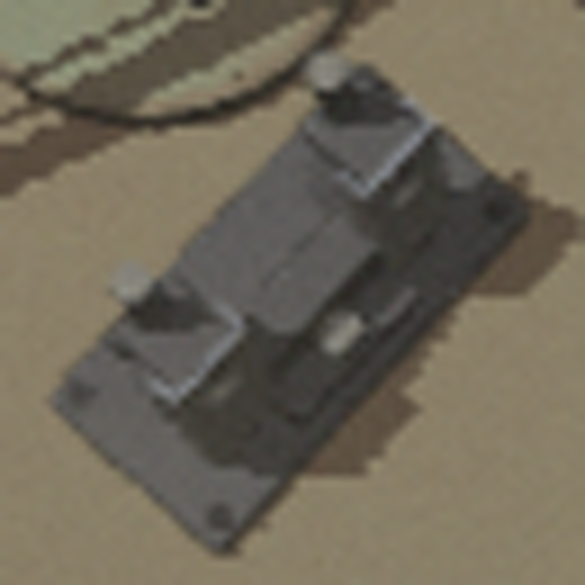

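```bash
cat > fit.py <<'E'
from h import *
from scipy.optimize import least_squares
T=cam("top");S=cam("side")
ft=lambda p:(185+(p[0]+.5)/9-.5,132+(p[1]+.5)/9-.5)
fs=lambda p:(172+(p[0]+.5)/5.4-.5,180+(p[1]+.5)/5.4-.5)
top=[((172,400),(1.5,55,1)),((243,318),(1.5,25,1)),((362,192),(1.5,-25,1)),((432,118),(1.5,-55,1)),
 ((50,400),(60,75,0)),((222,552),(-15,75,0)),((530,208),(-15,-75,0))]
side=[((337,222),(1.5,55,1)),((285,188),(1.5,25,1)),((130,98),(1.5,-55,1)),((185,130),(1.5,-25,1)),
 ((403,462),(-15,75,0)),((275,560),(60,75,0)),((20,383),(60,-75,0))]
obs=np.array([ft(a) for a,_ in top]+[fs(a) for a,_ in side])
M=[b for _,b in top+side]; nt=len(top)
def res(p,full=False):
    x,y,psi,off=p[:4]
    c,s=np.cos(psi),np.sin(psi)
    P=np.array([[x+c*a-s*b,y+s*a+c*b,144+off if k else 12] for a,b,k in M])/1000
    d=p[4:].reshape(2,2)
    r=np.vstack([proj(T,P[:nt])+d[0],proj(S,P[nt:])+d[1]])-obs
    if full: print(np.round(r,1))
    return np.concatenate([r.ravel(),p[4:]/1.5])
r=least_squares(res,[531,321,.88,0,0,0,0,0]); print(np.round(r.x,2),np.degrees(r.x[2]))
J=np.linalg.inv(r.jac.T@r.jac)**1 if 0 else np.linalg.inv(r.jac.T@r.jac); print(np.sqrt(np.diag(J))*.5); res(r.x,True)
E
python3 fit.py
```

```text
[ 5.3276e+02  3.1888e+02  8.7000e-01 -1.0950e+01 -1.0000e-01 -4.1000e-01
  4.9000e-01  7.1000e-01] 49.61756962396424
[1.263265   1.48258789 0.00549477 0.92831258 0.55169286 0.46803605
 0.60257134 0.52787754]
[[ 0.1 -0.1]
 [ 0.2  0.4]
 [ 0.2  0.2]
 [ 0.2 -0. ]
 [-0.7 -0.3]
 [-0.5  0.1]
 [ 0.6 -0.1]
 [ 0.4 -0. ]
 [-1.  -0.3]
 [ 0.2  0.1]
 [ 0.   0.1]
 [ 1.3 -0.8]
 [ 0.3  1.3]
 [-1.3 -0.7]]
```

```bash
cat >> h.py <<'E'
def rel(target,theta):
    """tool-frame shift (mm) and rotvec (deg) to TCP target m with tool down and tool x at world angle theta deg"""
    s=robot.get_state(); q=s["ee_rot"]; A=R.from_quat([q[1],q[2],q[3],q[0]])
    t=np.radians(theta); x=np.array([np.cos(t),np.sin(t),0]); z=np.array([0,0,-1.]); B=R.from_matrix(np.stack([x,np.cross(z,x),z],1))
    d=A.inv().apply(np.array(target)-s["position"])*1000
    print("t",s["t"],"pos",np.round(s["position"]*1000,1),"F",np.round(s["wrist_force"],2),"w",s["gripper_width"])
    print("shift",np.round(d,1),"rot",np.round((A.inv()*B).as_rotvec(degrees=True),2))
E
python3 -c "
from h import *
rel([.4135,.1927,.14],181)"
```

```text
t 0.15 pos [158.1 552.4 230.6] F [-0.03  0.09 -0.66] w 0.08531040972890501
shift [-344.6 -275.4   90.9] rot [ -0.08  -0.02 -16.98]
```

>>> arm_command(
  increments=[
    [-345,-275,91,0,0,-17,-1],
    [-345,-275,91,0,0,-17,-1],
    [-345,-275,91,0,0,-17,-1],
    [-345,-275,91,0,0,-17,-1],
    [-345,-275,91,0,0,-17,-1],
    [-345,-275,91,0,0,-17,-1],
    [-345,-275,91,0,0,-17,-1],
    [-345,-275,91,0,0,-17,-1],
    [-345,-275,91,0,0,-17,-1],
    [-345,-275,91,0,0,-17,-1],
  ],
)

```text
t: 1.15
position: [0.4162, 0.189, 0.1388]
ee_rot: [-0.0, -0.005, 1.0, -0.001]
wrist_force: [-0.6, -0.2, -0.0]
gripper_width: 0.0855
```

```bash
python3 -c "
from h import *
rel([.4135,.1927,.14],181)"
```

```text
t 1.15 pos [416.2 189.  138.8] F [-0.57 -0.23 -0.02] w 0.0855325324806317
shift [ 2.7  3.8 -1.2] rot [-0.16 -0.05 -0.37]
```

>>> arm_command(
  increments=[
    [3,4,-1,0,0,0,-1],
    [3,4,-1,0,0,0,-1],
    [3,4,-1,0,0,0,-1],
  ],
)

```text
t: 1.45
position: [0.4124, 0.1941, 0.14]
ee_rot: [-0.0, -0.007, 1.0, -0.001]
wrist_force: [0.3, -0.2, -0.6]
gripper_width: 0.0852
```

```bash
python3 -c "
from h import *
rel([.4135,.1927,.025],181)
im=robot.snapshot('wrist'); cv2.imwrite('pics/w1.png',cv2.resize(im[:,:,::-1],None,fx=1.5,fy=1.5))"
```

```text
t 1.45 pos [412.4 194.1 140. ] F [ 0.31 -0.21 -0.6 ] w 0.08521448977871524
shift [ -1.2  -1.2 115. ] rot [-0.14 -0.05 -0.24]
```

View pics/w1.png

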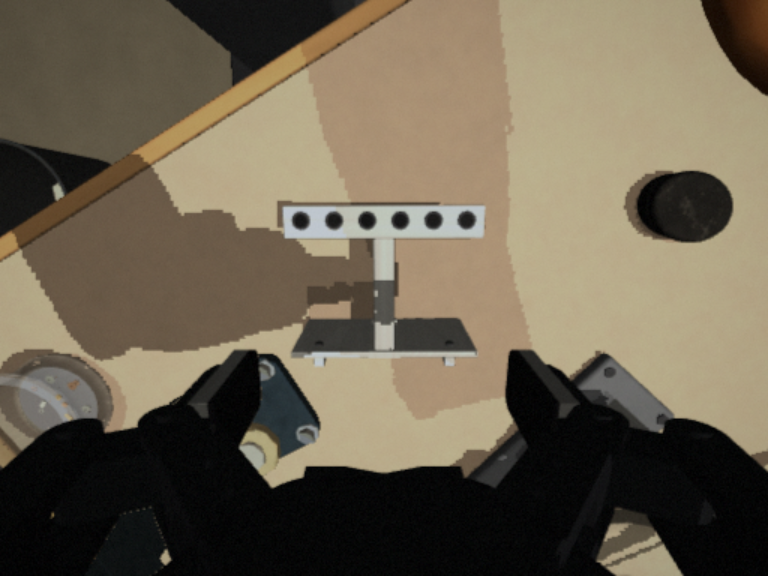

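```bash
python3 -c "
from h import *
s=robot.get_state();C=cam('wrist',s)
g=lambda x,y:((x+.5)/1.5-.5,(y+.5)/1.5-.5)
for n,x,y,z in [('hL',300,220,.058),('hR',467,220,.058),('plateL',292,356,.06),('plateR',477,355,.06),('arm',384,240,.058),('arm',384,350,.058)]: print(n,np.round(unproj(C,g(x,y),z)*1000,1))
"
```

```text
hL [368.5 148.   58. ]
hR [367.2 238.7  58. ]
plateL [447.6 140.7  60. ]
plateR [445.3 249.4  60. ]
arm [378.7 193.8  58. ]
arm [443.9 194.8  58. ]
```

```bash
python3 -c "
from h import *
S=cam('side');T=cam('top')
fs=lambda p:(172+(p[0]+.5)/5.4-.5-.49,180+(p[1]+.5)/5.4-.5-.71)
ft=lambda p:(185+(p[0]+.5)/9-.5,132+(p[1]+.5)/9-.5)
def st(P):
    c,s=np.cos(.866),np.sin(.866);d=P*1000-np.array([532.8,318.9,0]);return np.round([c*d[0]+s*d[1],-s*d[0]+c*d[1],d[2]],1)
print(st(unproj(S,fs((268,468)),.012)))
for z in (.15,.16,.17,.18): print(st(unproj(S,fs((262,150)),z)),st(unproj(T,ft((130,280)),z)),st(unproj(T,ft((325,68)),z)))
"
```

```text
[26.  37.2 12. ]
[  5.1  20.4 150. ] [ 30.6  38.5 150. ] [ 31.2 -43.  150. ]
[ 13.7  29.4 160. ] [ 28.   39.2 160. ] [ 28.6 -41.4 160. ]
[ 22.3  38.5 170. ] [ 25.4  39.9 170. ] [ 26.  -39.9 170. ]
[ 31.   47.5 180. ] [ 22.8  40.7 180. ] [ 23.4 -38.3 180. ]
```

```bash
python3 -c "
from h import *
rel([.410,.1938,.025],181)"
```

```text
t 1.5 pos [412.4 194.2 140. ] F [-0.58  0.04  0.74] w 0.0852808823516329
shift [ 2.30e+00 -1.00e-01  1.15e+02] rot [-0.14 -0.04 -0.22]
```

>>> arm_command(
  increments=[
    [2,0,40,0,0,0,-1],
    [2,0,75,0,0,0,-1],
    [2,0,100,0,0,0,-1],
    [2,0,110,0,0,0,-1],
    [2,0,115,0,0,0,-1],
    [2,0,115,0,0,0,-1],
    [2,0,115,0,0,0,-1],
  ],
)

```text
t: 2.2
position: [0.4114, 0.1945, 0.0262]
ee_rot: [0.001, -0.007, 1.0, -0.001]
wrist_force: [0.5, 0.4, 0.4]
gripper_width: 0.0854
```

```bash
python3 -c "
from h import *
rel([.410,.1938,.025],181)"
```

```text
t 2.2 pos [411.4 194.5  26.2] F [0.54 0.44 0.39] w 0.08542294430888112
shift [ 1.4 -0.6  1.2] rot [-0.11  0.08 -0.19]
```

>>> arm_command(
  increments=[
    [1,-1,1,0,0,0,1],
    [1,-1,1,0,0,0,1],
    [1,-1,1,0,0,0,1],
    [1,-1,1,0,0,0,1],
    [1,-1,1,0,0,0,1],
    [1,-1,1,0,0,0,1],
    [1,-1,1,0,0,0,1],
    [1,-1,1,0,0,0,1],
    [1,-1,1,0,0,0,1],
    [1,-1,1,0,0,0,1],
  ],
)

```text
t: 3.2
position: [0.4106, 0.1935, 0.0255]
ee_rot: [0.001, -0.007, 1.0, -0.001]
wrist_force: [-0.8, -0.7, 5.4]
gripper_width: 0.0112
```

```bash
python3 -c "
from h import *
rel([.410,.1938,.14],181);print(robot.get_state()['wrist_force'],robot.get_state()['ft_torque'])"
```

```text
t 3.2 pos [410.6 193.5  25.5] F [-0.8  -0.69  5.35] w 0.011238041171177486
shift [ 4.000e-01  1.000e-01 -1.146e+02] rot [-0.11  0.1  -0.19]
[-0.80272338 -0.69300706  5.35482006] [0.00938641 0.17880387 0.06596677]
```

>>> arm_command(
  increments=[
    [0,0,-30,0,0,0,1],
    [0,0,-70,0,0,0,1],
    [0,0,-110,0,0,0,1],
    [0,0,-115,0,0,0,1],
    [0,0,-115,0,0,0,1],
  ],
)

```text
t: 3.7
position: [0.4111, 0.1939, 0.1411]
ee_rot: [0.002, -0.007, 1.0, -0.001]
wrist_force: [0.3, -0.8, -1.9]
gripper_width: 0.0113
```

```bash
python3 -c "
from h import *
rel([.4894,.2678,.125],229.6);print(robot.get_state()['ft_torque'])"
```

```text
t 3.7 pos [411.1 193.9 141.1] F [ 0.31 -0.77 -1.92] w 0.011259227379883871
shift [-79.3  72.8  16.3] rot [ -0.17   0.18 -48.79]
[-0.0266758   0.00021481 -0.0003757 ]
```

>>> arm_command(
  increments=[
    [-79,73,16,0,0,-49,1],
    [-79,73,16,0,0,-49,1],
    [-79,73,16,0,0,-49,1],
    [-79,73,16,0,0,-49,1],
    [-79,73,16,0,0,-49,1],
    [-79,73,16,0,0,-49,1],
    [-79,73,16,0,0,-49,1],
    [-79,73,16,0,0,-49,1],
    [-79,73,16,0,0,-49,1],
  ],
)

```text
t: 4.6
position: [0.4885, 0.2677, 0.1243]
ee_rot: [0.001, -0.42, 0.907, -0.001]
wrist_force: [-0.4, 0.6, -0.7]
gripper_width: 0.0108
```

```bash
python3 -c "
from h import *
for n in ('side','wrist','top'):
  im=robot.snapshot(n); cv2.imwrite(f'pics/{n}2.png',im[:,:,::-1])
rel([.4894,.2678,.0885],229.6)
crop('pics/side2.png','pics/side2c.png',160,160,280,280,5)
crop('pics/top2.png','pics/top2c.png',170,120,290,220,6)
"
```

```text
t 4.75 pos [489.  267.9 125.1] F [-0.15 -0.69 -0.86] w 0.010937744145301858
shift [-0.1 -0.2 36.6] rot [-0.21  0.08  0.16]
```

View pics/side2c.png

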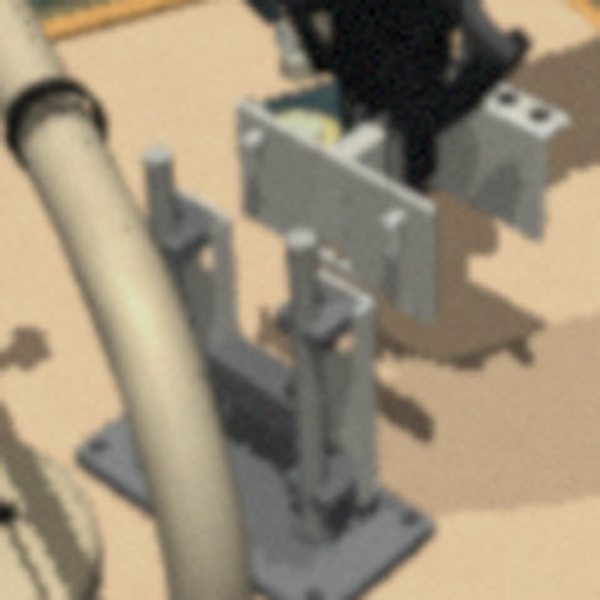

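View pics/top2c.png

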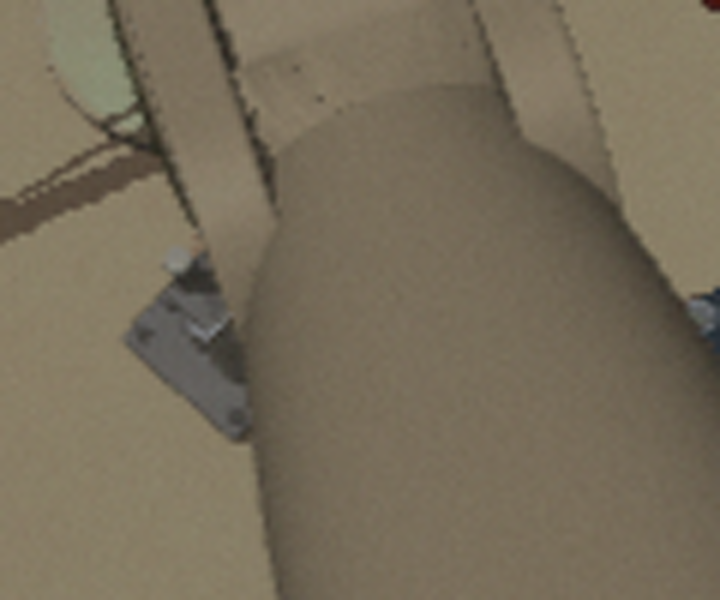

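View pics/wrist2.png

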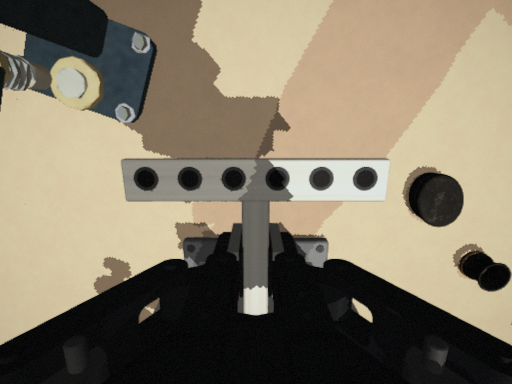

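```bash
cat > chk.py <<'E'
from h import *
S=cam('side'); s=robot.get_state()
def rack(pose):  # grip pos mm, yaw -> image pts
    gx,gy,gz,psi=pose; c,sn=np.cos(psi),np.sin(psi)
    M=[(34,55,16),(34,-55,16),(34,55,-44),(43.5,40,5)]
    P=np.array([[gx+c*a-sn*b,gy+sn*a+c*b,gz+k] for a,b,k in M])/1000
    return proj(S,P)
psi=np.radians(49.6)
g=s['position']*1000+np.array([3*np.cos(psi),3*np.sin(psi),18.5])
uv=rack((*g,psi)); print(np.round((uv-[160,160]+.5)*5-.5,0)); print("grip",g)
E
python3 chk.py
```

```text
[[426. 211.]
 [231. 103.]
 [426. 327.]
 [382. 229.]]
grip [490.97486088 270.17839347 143.62101591]
```

```bash
python3 -c "
from h import *
crop('pics/side2.png','pics/side2d.png',203,175,253,230,11)
"
```

```text
(no output)
```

View pics/side2d.png

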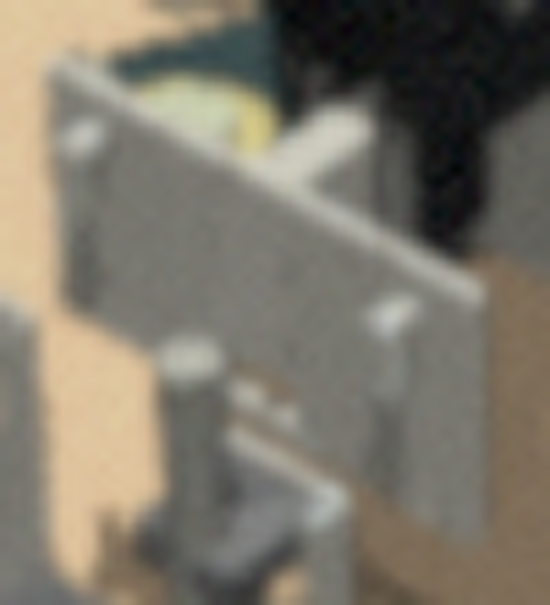

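```bash
cat > ov.py <<'E'
from h import *
import sys
def overlay(img,C,box,k,out,stand=None,rack=None,d=(0,0)):
    x0,y0,x1,y1=box; im=cv2.imread(img)[y0:y1,x0:x1]; im=cv2.resize(im,None,fx=k,fy=k,interpolation=cv2.INTER_CUBIC)
    def dr(pose,polys,col):
        x,y,z,psi=pose;c,s=np.cos(psi),np.sin(psi)
        for pl in polys:
            P=np.array([[x+c*a-s*b,y+s*a+c*b,z+h] for a,b,h in pl])/1000
            uv=((proj(C,P)+d-[x0,y0]+.5)*k-.5)
            cv2.polylines(im,[np.round(uv*8).astype(np.int32)],True,col,1,cv2.LINE_AA,3)
    rect=lambda x,ya,yb,za,zb:[(x,ya,za),(x,yb,za),(x,yb,zb),(x,ya,zb)]
    if stand:
        x,y,psi,off=stand
        dr((x,y,0,psi),[[(-15,-75,12),(-15,75,12),(60,75,12),(60,-75,12)]]+[q for sy in(-40,40) for q in (rect(0,sy-15,sy+15,60+off,144+off),rect(3,sy-15,sy+15,60+off,144+off),rect(0,sy-5.5,sy+5.5,106+off,128+off))],(0,0,255))
    if rack:
        dr(rack,[rect(34,-55,55,-44,16),rect(30,-55,55,-44,16)]+[q for sy in(-40,40) for q in (rect(43.5,sy-3,sy+3,-10,8),rect(34,sy-3,sy+3,2,8))],(0,255,0))
    cv2.imwrite(out,im)
E
python3 - <<'E'
from ov import *
psi=np.radians(49.6)
st=(532.8,318.9,psi,-11)
overlay('pics/side2.png',cam('side'),(180,170,260,285),5,'pics/o1.png',st,(491,270.2,143.6,psi),(.49,.71))
overlay('pics/side2.png',cam('side'),(200,172,254,232),11,'pics/o2.png',st,(491,270.2,143.6,psi),(.49,.71))
overlay('pics/top0.png',cam('top'),(190,132,250,192),10,'pics/o3.png',st,None,(-.1,-.4))
E
```

```text
(no output)
```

View pics/o1.png

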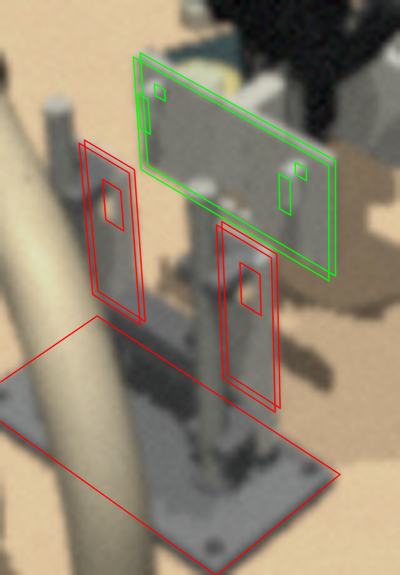

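View pics/o2.png

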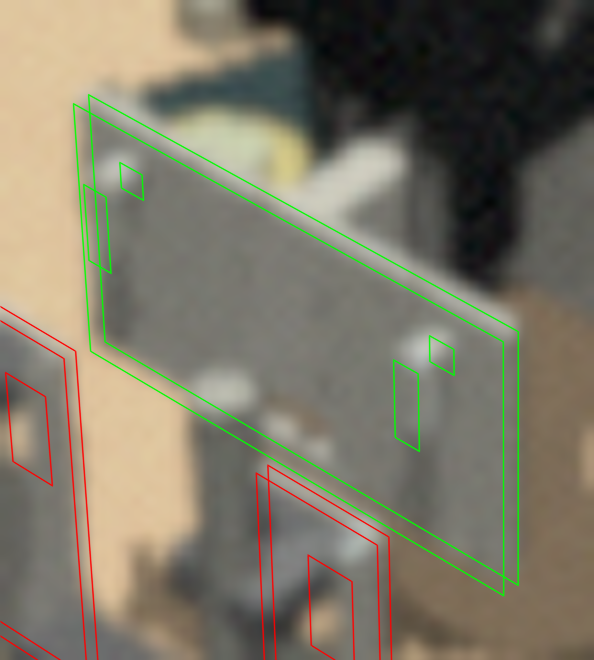

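View pics/o3.png

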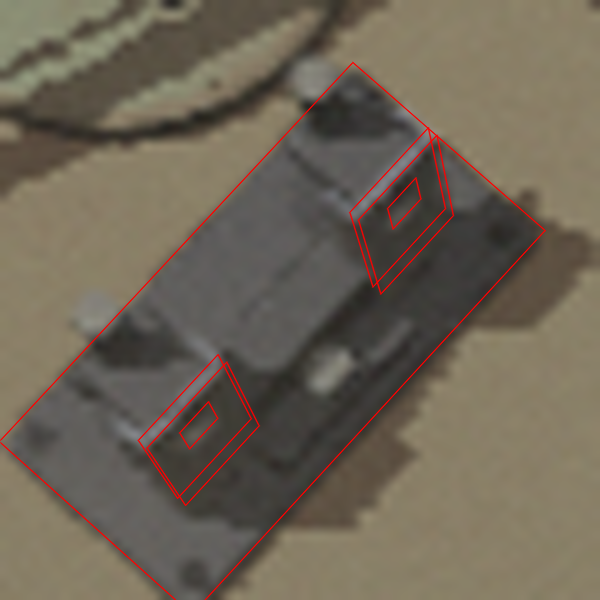

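```bash
cat > fit2.py <<'E'
import re
src=open('fit.py').read().split("r=least_squares")[0]
exec(src)
d0=np.array([.35,0,1.8,.2]); sg=np.array([.4,.8,.4,.4])
def res2(p):
    r=res(p); r[-4:]=(p[4:]-d0)/sg; return r
r=least_squares(res2,[531,321,.88,0,0,0,1,0]); print(np.round(r.x,2),np.degrees(r.x[2])); res(r.x,True)
E
python3 fit2.py
```

```text
[ 5.3510e+02  3.2019e+02  8.7000e-01 -1.1220e+01  3.5000e-01  3.4000e-01
  1.7500e+00  2.5000e-01] 49.619790739644884
[[ 0.1 -0.2]
 [ 0.2  0.3]
 [ 0.1  0.1]
 [ 0.2 -0.1]
 [-0.6 -0.4]
 [-0.5 -0. ]
 [ 0.6 -0.2]
 [ 0.4  0. ]
 [-1.  -0.2]
 [ 0.3  0.1]
 [ 0.1  0.1]
 [ 1.4 -0.8]
 [ 0.4  1.3]
 [-1.2 -0.8]]
```

```bash
cat >> h.py <<'E'
PSI=49.6; O=np.array([534.8,320.0])
def stand(x,y,z,th=229.6):
    c,s=np.cos(np.radians(PSI)),np.sin(np.radians(PSI))
    st=robot.get_state(); d=st["position"][:2]*1000-O
    F=st["wrist_force"]; print("TCP in stand",np.round([c*d[0]+s*d[1],-s*d[0]+c*d[1],st["position"][2]*1000],2),"F stand",np.round([c*F[0]+s*F[1],-s*F[0]+c*F[1],F[2]],2),"M",np.round(st["ft_torque"],2))
    rel([(O[0]+c*x-s*y)/1000,(O[1]+s*x+c*y)/1000,z/1000],th)
E
python3 -c "
from h import *
stand(-67,0,88.3)"
```

```text
TCP in stand [-69.35   1.08 125.12] F stand [-0.62 -0.33 -0.86] M [0.02 0.01 0.02]
t 4.75 pos [489.  267.9 125.1] F [-0.15 -0.69 -0.86] w 0.010937744145301858
shift [-2.3 -1.  36.8] rot [-0.21  0.08  0.16]
```

>>> arm_command(
  increments=[
    [-2,-1,15,-0.2,0.1,0.2,1],
    [-2,-1,30,-0.2,0.1,0.2,1],
    [-2,-1,37,-0.2,0.1,0.2,1],
    [-2,-1,37,-0.2,0.1,0.2,1],
    [-2,-1,37,-0.2,0.1,0.2,1],
    [-2,-1,37,-0.2,0.1,0.2,1],
  ],
)

```text
t: 5.35
position: [0.4917, 0.2689, 0.0887]
ee_rot: [0.0, -0.419, 0.908, -0.0]
wrist_force: [-0.7, 0.3, -1.9]
gripper_width: 0.0114
```

```bash
python3 -c "
from h import *
im=robot.snapshot('side'); cv2.imwrite('pics/side3.png',im[:,:,::-1])
stand(-50,0,88.3)
from ov import *
s=robot.get_state();psi=np.radians(49.6);g=s['position']*1000+np.array([3*np.cos(psi),3*np.sin(psi),18.5])
overlay('pics/side3.png',cam('side'),(180,172,254,246),8,'pics/o4.png',(534.8,320,psi,-11.2),(*g,psi),(1.75,.25))
"
```

```text
TCP in stand [-66.79  -0.29  88.79] F stand [ 0.08 -0.22 -1.26] M [-0.02 -0.02 -0.01]
t 5.4 pos [491.7 268.9  88.8] F [ 0.22 -0.09 -1.26] w 0.011023651105818558
shift [-16.8   0.3   0.5] rot [-0.05  0.04 -0.04]
```

View pics/o4.png

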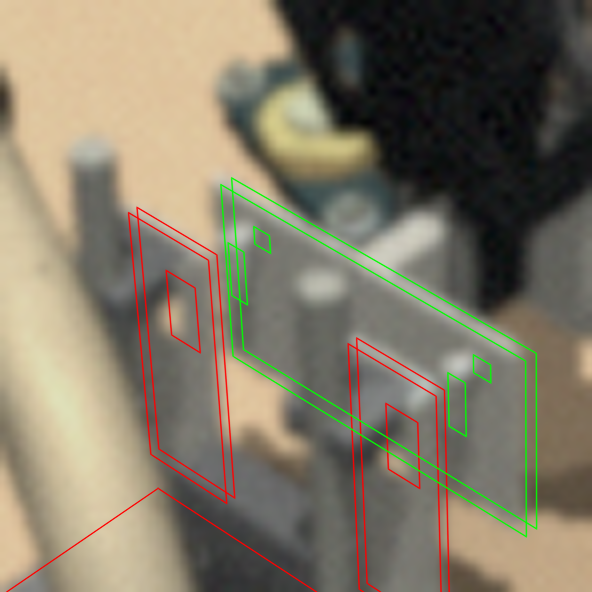

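>>> arm_command(
  increments=[
    [-5,0,0,0,0,0,1],
    [-10,0,0,0,0,0,1],
    [-14,0,0,0,0,0,1],
    [-16,0,0,0,0,0,1],
    [-16,0,0,0,0,0,1],
    [-16,0,0,0,0,0,1],
  ],
)

```text
t: 6.0
position: [0.502, 0.2811, 0.0887]
ee_rot: [0.0, -0.419, 0.908, -0.0]
wrist_force: [0.8, -0.3, -1.3]
gripper_width: 0.011
```

```bash
python3 -c "
from h import *
stand(-46,0,88.3)"
```

```text
TCP in stand [-50.88  -0.2   88.65] F stand [ 0.26 -0.77 -1.26] M [-0.03 -0.01 -0.04]
t 6.0 pos [502.  281.1  88.7] F [ 0.76 -0.3  -1.26] w 0.011039631941867953
shift [-4.9  0.2  0.4] rot [-0.04  0.02 -0.04]
```

>>> arm_command(
  increments=[
    [-1,0,0.3,0,0,0,1],
    [-2,0,0.3,0,0,0,1],
    [-3,0,0.3,0,0,0,1],
    [-4,0,0.3,0,0,0,1],
    [-4,0,0.3,0,0,0,1],
  ],
)

```text
t: 6.5
position: [0.5047, 0.2843, 0.0884]
ee_rot: [0.0, -0.419, 0.908, -0.0]
wrist_force: [0.8, -0.7, -1.3]
gripper_width: 0.0113
```

```bash
python3 -c "
from h import *
stand(-43,0,88.3)"
```

```text
TCP in stand [-46.69  -0.27  88.39] F stand [ 0.02 -1.04 -1.26] M [0.   0.02 0.08]
t 6.5 pos [504.7 284.3  88.4] F [ 0.8  -0.66 -1.26] w 0.011312577071612217
shift [-3.7  0.3  0.1] rot [-0.05  0.03 -0.03]
```

>>> arm_command(
  increments=[
    [-1,0,0,0,0,0,1],
    [-2,0,0,0,0,0,1],
    [-3,0,0,0,0,0,1],
    [-3,0,0,0,0,0,1],
  ],
)

```text
t: 6.9
position: [0.5068, 0.2867, 0.0884]
ee_rot: [0.001, -0.419, 0.908, -0.0]
wrist_force: [0.0, -0.5, -1.4]
gripper_width: 0.0114
```

```bash
python3 -c "
from h import *
stand(-43,0,88.3)"
```

```text
TCP in stand [-43.51  -0.31  88.4 ] F stand [-0.36 -0.33 -1.39] M [0.02 0.   0.04]
t 6.9 pos [506.8 286.7  88.4] F [ 0.02 -0.49 -1.39] w 0.011417262509943349
shift [-0.5  0.3  0.1] rot [-0.05  0.04 -0.03]
```

>>> arm_command(
  increments=[
    [-1,0,0,0,0,0,1],
    [-2,0,0,0,0,0,1],
    [-2,0,0,0,0,0,1],
  ],
)

```text
t: 7.2
position: [0.5083, 0.2883, 0.0884]
ee_rot: [0.001, -0.419, 0.908, -0.0]
wrist_force: [0.8, -0.1, -2.8]
gripper_width: 0.011
```

```bash
python3 -c "
from h import *
stand(-38,0,88.3)"
```

```text
TCP in stand [-41.32  -0.33  88.43] F stand [ 0.4  -0.68 -2.76] M [-0.01 -0.01  0.03]
t 7.2 pos [508.3 288.3  88.4] F [ 0.78 -0.13 -2.76] w 0.010993499010389924
shift [-3.3  0.3  0.1] rot [-0.05  0.05 -0.02]
```

>>> arm_command(
  increments=[
    [-1,0,0,0,0,0,1],
    [-2,0,0,0,0,0,1],
    [-2,0,0,0,0,0,1],
  ],
)

```text
t: 7.5
position: [0.5097, 0.2899, 0.0884]
ee_rot: [0.001, -0.419, 0.908, -0.0]
wrist_force: [-0.4, 0.9, -2.2]
gripper_width: 0.0116
```

```bash
python3 -c "
from h import *
stand(-37,0,88.3)"
```

```text
TCP in stand [-39.19  -0.35  88.41] F stand [ 0.47  0.87 -2.22] M [ 0.01 -0.01 -0.05]
t 7.5 pos [509.7 289.9  88.4] F [-0.36  0.93 -2.22] w 0.011579098638109431
shift [-2.2  0.3  0.1] rot [-0.06  0.05 -0.02]
```

Likely passing through the slots; check with a picture.

```bash
python3 -c "
from h import *
im=robot.snapshot('side'); cv2.imwrite('pics/side4.png',im[:,:,::-1])
from ov import *
s=robot.get_state();psi=np.radians(49.6);g=s['position']*1000+np.array([3*np.cos(psi),3*np.sin(psi),18.5])
overlay('pics/side4.png',cam('side'),(180,172,254,246),8,'pics/o5.png')
"
```

```text
(no output)
```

View pics/o5.png

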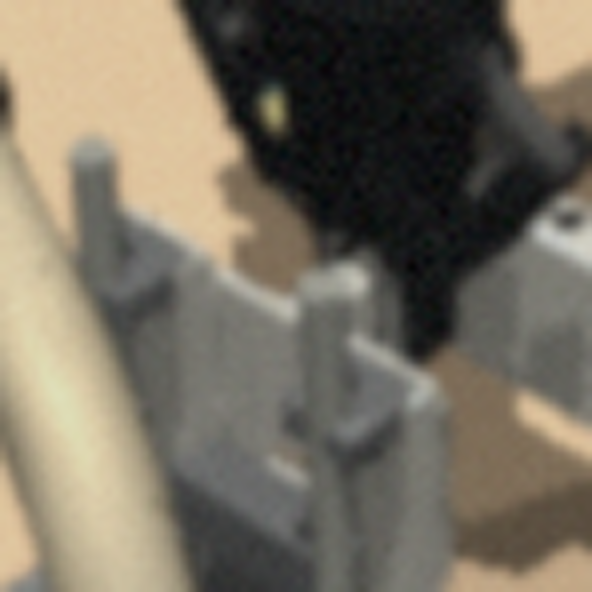

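>>> arm_command(
  increments=[
    [-1,0,0,0,0,0,1],
    [-2,0,0,0,0,0,1],
    [-2,0,0,0,0,0,1],
  ],
)

```text
t: 7.85
position: [0.51, 0.2906, 0.0881]
ee_rot: [-0.001, -0.419, 0.908, -0.001]
wrist_force: [-1.4, -4.1, -1.3]
gripper_width: 0.0111
```

```bash
python3 -c "
from h import *
stand(-37,0,88.3)"
```

```text
TCP in stand [-38.41  -0.17  88.05] F stand [-4.01 -1.59 -1.33] M [-0.69  0.46  0.14]
t 7.85 pos [510.  290.6  88.1] F [-1.39 -4.09 -1.33] w 0.011109206621675506
shift [-1.4  0.2 -0.2] rot [-0.04 -0.09 -0.03]
```

>>> arm_command(
  increments=[
    [0,0,1,0,0,0,1],
    [0,0,2,0,0,0,1],
    [0,0,3,0,0,0,1],
    [0,0,3,0,0,0,1],
  ],
)

```text
t: 8.25
position: [0.5099, 0.2907, 0.0848]
ee_rot: [-0.001, -0.419, 0.908, -0.001]
wrist_force: [-1.5, -2.4, -2.4]
gripper_width: 0.0115
```

```bash
python3 -c "
from h import *
stand(-38,0,74)"
```

```text
TCP in stand [-3.848e+01 -6.000e-02  8.482e+01] F stand [-2.84 -0.41 -2.42] M [-0.29  0.27  0.08]
t 8.25 pos [509.9 290.7  84.8] F [-1.52 -2.43 -2.42] w 0.011486756531231043
shift [-0.5  0.1 10.8] rot [-0.03 -0.1  -0.02]
```

>>> arm_command(
  increments=[
    [0,0,1,0,0,0,1],
    [0,0,2,0,0,0,1],
    [0,0,3,0,0,0,1],
    [0,0,3,0,0,0,1],
  ],
)

```text
t: 8.65
position: [0.51, 0.2906, 0.0825]
ee_rot: [-0.0, -0.419, 0.908, -0.001]
wrist_force: [-3.3, -3.8, 3.7]
gripper_width: 0.0111
```

```bash
python3 -c "
from h import *
stand(-38,0,74)"
```

```text
TCP in stand [-38.48  -0.18  82.49] F stand [-5.05  0.05  3.74] M [-0.49  0.61  0.15]
t 8.65 pos [510.  290.6  82.5] F [-3.31 -3.81  3.74] w 0.011130931065524553
shift [-0.5  0.2  8.5] rot [-0.05 -0.08 -0.03]
```

>>> arm_command(
  increments=[
    [0,0,2,0,0,0,1],
    [0,0,3,0,0,0,1],
    [0,0,3,0,0,0,1],
  ],
)

```text
t: 8.95
position: [0.5103, 0.2904, 0.0804]
ee_rot: [0.0, -0.419, 0.908, -0.001]
wrist_force: [-3.4, -3.8, 5.6]
gripper_width: 0.0109
```

```bash
python3 -c "
from h import *
stand(-38,0,74)"
```

```text
TCP in stand [-38.43  -0.48  80.37] F stand [-5.1   0.09  5.56] M [-0.63  0.64  0.06]
t 8.95 pos [510.3 290.4  80.4] F [-3.38 -3.82  5.56] w 0.010900233666732437
shift [-0.4  0.5  6.4] rot [-0.11 -0.05 -0.04]
```

>>> arm_command(
  increments=[
    [0,0,2,0,0,0,1],
    [0,0,3,0,0,0,1],
    [0,0,4,0,0,0,1],
    [0,0,4,0,0,0,1],
  ],
)

```text
t: 9.35
position: [0.5102, 0.29, 0.0765]
ee_rot: [-0.0, -0.419, 0.908, -0.001]
wrist_force: [-3.0, -3.5, 3.7]
gripper_width: 0.0114
```

```bash
python3 -c "
from h import *
stand(-38,0,74)"
```

```text
TCP in stand [-38.78  -0.69  76.54] F stand [-4.57  0.01  3.67] M [-0.8   0.56 -0.01]
t 9.35 pos [510.2 290.   76.5] F [-2.97 -3.48  3.67] w 0.011404404616827941
shift [-0.8  0.7  2.5] rot [-0.13 -0.08 -0.06]
```

>>> arm_command(
  increments=[
    [0,0,1,0,0,0,1],
    [0,0,2,0,0,0,1],
    [0,0,3,0,0,0,1],
    [0,0,3,0,0,0,1],
  ],
)

```text
t: 9.75
position: [0.5105, 0.2902, 0.0736]
ee_rot: [0.0, -0.419, 0.908, -0.001]
wrist_force: [-2.5, -3.1, 3.4]
gripper_width: 0.0111
```

```bash
python3 -c "
from h import *
stand(-38,0,74)"
```

```text
TCP in stand [-38.45  -0.86  73.64] F stand [-3.99 -0.1   3.43] M [-0.4   0.4   0.15]
t 9.75 pos [510.5 290.2  73.6] F [-2.51 -3.11  3.43] w 0.011118379640147245
shift [-0.4  0.9 -0.4] rot [-0.15 -0.04 -0.06]
```

>>> arm_command(
  increments=[
    [0,0,1,0,0,0,1],
    [0,0,2,0,0,0,1],
    [0,0,2.5,0,0,0,1],
    [0,0,2.5,0,0,0,1],
  ],
)

```text
t: 10.15
position: [0.5106, 0.2901, 0.0731]
ee_rot: [0.001, -0.419, 0.908, -0.001]
wrist_force: [-7.4, -6.2, 15.6]
gripper_width: 0.011
```

```bash
python3 -c "
from h import *
stand(-38,0,74)"
```

```text
TCP in stand [-38.42  -0.96  73.08] F stand [-9.48  1.63 15.63] M [-0.84  1.34  0.18]
t 10.15 pos [510.6 290.1  73.1] F [-7.39 -6.16 15.63] w 0.010996166439382364
shift [-0.4  1.  -0.9] rot [-0.19  0.02 -0.05]
```

>>> arm_command(
  increments=[
    [0,0,0,0,0,0,1],
    [0,0,0,0,0,0,1],
  ],
)

```text
t: 10.35
position: [0.5106, 0.2902, 0.0735]
ee_rot: [0.001, -0.419, 0.908, -0.001]
wrist_force: [-3.8, -2.3, 5.0]
gripper_width: 0.0114
```

```bash
python3 -c "
from h import *
stand(-38,0,74)"
```

```text
TCP in stand [-38.37  -0.91  73.54] F stand [-4.21  1.45  4.99] M [-0.47  0.67  0.17]
t 10.35 pos [510.6 290.2  73.5] F [-3.83 -2.27  4.99] w 0.011433334798691751
shift [-0.4  0.9 -0.5] rot [-0.2   0.04 -0.03]
```

Gentle lift test to see whether the latch holds.

>>> arm_command(
  increments=[
    [0,0,-1,0,0,0,1],
    [0,0,-2,0,0,0,1],
    [0,0,-2.5,0,0,0,1],
    [0,0,-2.5,0,0,0,1],
  ],
)

```text
t: 10.75
position: [0.5104, 0.2902, 0.0745]
ee_rot: [0.0, -0.419, 0.908, -0.001]
wrist_force: [3.2, 1.4, -12.3]
gripper_width: 0.011
```

```bash
python3 -c "
from h import *
stand(-38,0,74)"
```

```text
TCP in stand [-38.49  -0.77  74.49] F stand [  3.17  -1.54 -12.35] M [-0.07 -0.42  0.1 ]
t 10.75 pos [510.4 290.2  74.5] F [  3.23   1.41 -12.35] w 0.011042138242887878
shift [-0.5  0.8  0.5] rot [-0.16 -0.02 -0.03]
```

>>> arm_command(
  increments=[
    [0,0,0.5,0,0,0,1],
    [0,0,0.5,0,0,0,1],
    [0,0,0.5,0,0,0,0.3],
    [0,0,0.5,0,0,0,0],
    [0,0,0.5,0,0,0,0],
    [0,0,0.5,0,0,0,0],
    [0,0,0.5,0,0,0,0],
    [0,0,0.5,0,0,0,0],
  ],
)

```text
t: 11.55
position: [0.5105, 0.2903, 0.0741]
ee_rot: [0.001, -0.419, 0.908, -0.001]
wrist_force: [-0.3, 1.2, -0.4]
gripper_width: 0.0431
```

```bash
python3 -c "
from h import *
stand(-38,0,74)"
```

```text
TCP in stand [-38.4   -0.76  74.11] F stand [ 0.71  1.05 -0.4 ] M [-0.   -0.04 -0.04]
t 11.55 pos [510.5 290.3  74.1] F [-0.34  1.22 -0.4 ] w 0.043146239103284224
shift [-0.4  0.8  0.1] rot [-0.16 -0.01 -0.03]
```

Released. Straight up, slowly first, then clear.

>>> arm_command(
  increments=[
    [0,0,-8,0,0,0,0],
    [0,0,-20,0,0,0,0],
    [0,0,-40,0,0,0,0],
    [0,0,-65,0,0,0,0],
    [0,0,-90,0,0,0,0],
    [0,0,-115,0,0,0,0],
    [0,0,-120,0,0,0,0],
    [0,0,-120,0,0,0,0],
  ],
)

```text
t: 12.35
position: [0.5111, 0.2909, 0.1959]
ee_rot: [0.002, -0.419, 0.908, -0.001]
wrist_force: [-0.5, 0.7, -0.0]
gripper_width: 0.0429
```

```bash
python3 -c "
from h import *
stand(-120,0,190)"
```

```text
TCP in stand [-37.52  -0.85 195.91] F stand [ 0.2   0.84 -0.03] M [-0.   -0.04  0.05]
t 12.35 pos [511.1 290.9 195.9] F [-0.51  0.7  -0.03] w 0.04293816466905267
shift [82.5  0.8  5.7] rot [-0.25  0.17 -0.03]
```

>>> arm_command(
  increments=[
    [40,0,-30,0,0,0,0],
    [80,0,-40,0,0,0,0],
    [120,0,-50,0,0,0,0],
    [150,0,-50,0,0,0,0],
    [150,0,-50,0,0,0,0],
    [150,0,-50,0,0,0,0],
  ],
)

```text
t: 12.95
position: [0.4133, 0.1765, 0.2449]
ee_rot: [0.002, -0.419, 0.908, -0.001]
wrist_force: [0.7, 0.1, -0.2]
gripper_width: 0.0425
```

```bash
python3 -c "
from h import *
im=robot.snapshot('side'); cv2.imwrite('pics/side5.png',im[:,:,::-1])
im=robot.snapshot('top'); cv2.imwrite('pics/top5.png',im[:,:,::-1])
im=robot.snapshot('wrist'); cv2.imwrite('pics/wrist5.png',im[:,:,::-1])
from ov import *
psi=np.radians(49.6);c,s=np.cos(psi),np.sin(psi);st=(534.0,318.5,psi,-12.0)
g=(510.5+2.8*c,290.3+2.8*s,92.2)
overlay('pics/side5.png',cam('side'),(175,170,275,280),6,'pics/o6.png')
overlay('pics/side5.png',cam('side'),(175,170,275,280),6,'pics/o7.png',None,(*g,psi),(1.75,.25))
crop('pics/top5.png','pics/top5c.png',170,110,390,260,3)
"
```

```text
(no output)
```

View pics/o6.png

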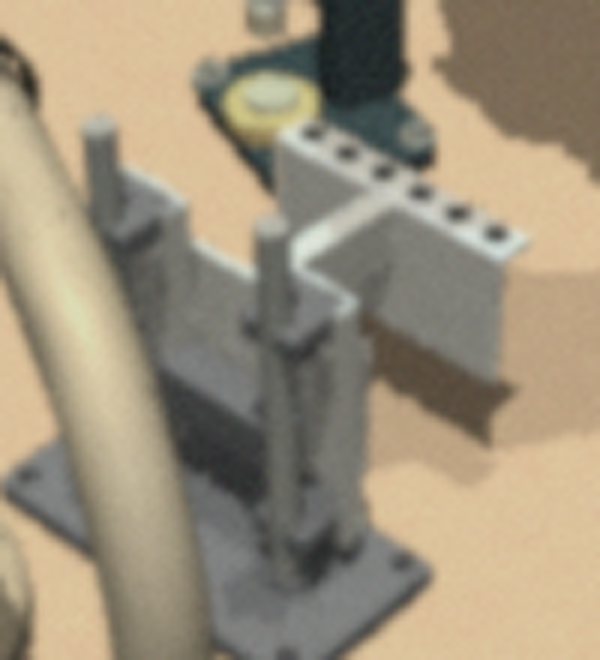

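View pics/o7.png

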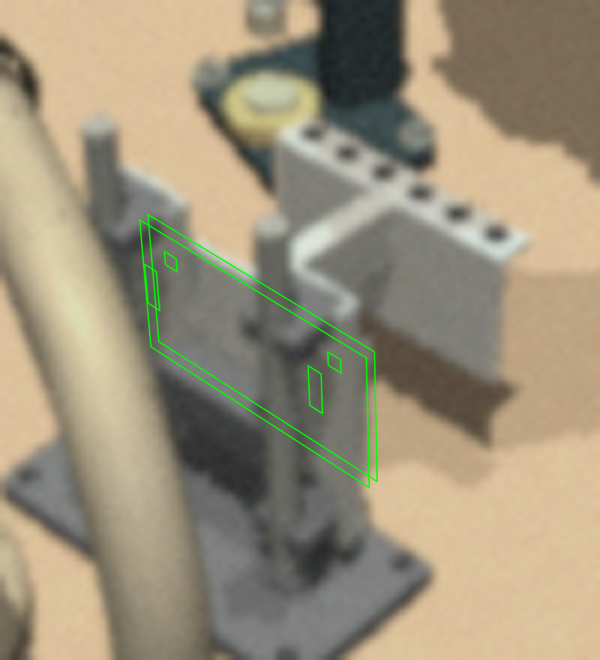

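View pics/top5c.png

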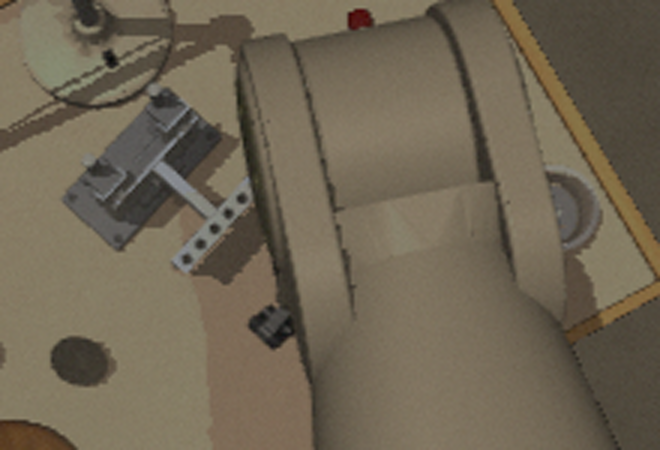

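```bash
python3 -c "
from cell import robot
print(robot.close_job(), robot.get_state()['t'])"
```

```text
the job is handed in; nothing more can be done
the job is handed in; nothing more can be done
```

The rack is hanging on the stand, latched and released. I handed the job in at about 13 s of the 58 s; `close_job()` gives no verdict.

**What I did:**
- I located the stand in the side and top images. They put the frame about 11 mm below nominal, and the hard stop later felt about 12 mm below.
- I gripped the rack's arm and fed the claws forward at slot height in 1–5 mm steps. The plate met the uprights at about 4 N, with the claws through.
- I then pressed down past the latch and pin to the hard stop.

**Checks:**
- **Latch:** the rack held against an upward pull that read about 12 N at the wrist, rising only about 1.4 mm from the stop, so the latch has it.
- **Picture after release:** the rack hangs level between the uprights with the gripper clear.
- **Not measured directly:** the latch and pin values are only inferred from the force and height readings.
- **Centring:** the rack's sideways position read about 0.8 mm off my estimate of the stand's centre. That estimate is good to about 1–2 mm, and the camera views differed by a similar amount.

**Force limit exceeded:** on reaching the stop, the downward push briefly hit about 16–17 N (wrist reading 15.6 N plus the rack's weight). That is slightly over the 15 N you asked for, and I relaxed it on the next move. By the task's own figure (18 N on the arm makes about 45 N at the claws), the contact force should have stayed under the 50 N limit.

I sent the arm nowhere near the jar, loupe or loupe case, but I did not measure their positions again at the end.

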